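Shut the marked air valve in the bench box

TASK

Slide the wooden cover of the compressed-air valve box all the way back, away from you, and then push the handle of the marked valve, the one that ends in a round plate, clockwise until it is fully shut, square across its pipe. Only push with the fingers: do not lift the cover off or pick anything up, and leave the other valve's handle and the things on the bench as they are.

Things in the scene. Friction and masses are not known exactly. Their poses are not given: they have to be found in the camera images.
- box: Plywood valve box fixed on the bench, 300 (x) x 280 (y) x 80 mm high. Origin: centre of its underside. x points away from the robot (within 0.35 rad), y left, z up. Robot-side half: opening x -140 to 0, y -130 to +130 mm with two ball valves, stems at x -45, y +50 and -50 mm; either may be the marked one. Far half: closed deck. A strip along each long edge rises to 94 mm.
- cover_slide (a joint): How far the cover is slid along the box's +x, in m: 0 closed over the opening, 0.145 fully back over the deck, at its stop. Starts between 0 and 0.03. About 2.5 N of friction; it stays where it is left.
- cover_lift (a joint): How far the cover (about 0.5 kg) is lifted off the runners, in m; 0 lying in place. It lies loose and should stay at 0.
- cover_batten (a point): Centre of the wooden batten to push against, in the middle of the cover: 24 mm along the box's x, 140 mm along its y, from 92 to 118 mm above the bench. The cover is a light wood panel 150 (x) x 254 (y) x 11 mm, its top 92 mm above the bench.
- marked_handle (a joint): Turn of the marked valve's handle in rad: 0 open (it points along its pipe to the box's -x, towards the robot), pi/2 fully shut (it points to the box's +y), at a stop. Grows clockwise seen from above; starts between 0 and 0.3; takes about 0.2 N m and stays where left.
- marked_stem (a point): Point on the upright turning axis of the marked valve, at mid height of its handle (65 mm above the bench). The hub there is 24 mm across, up to 73 mm high. Pipe and valve body below the handle reach up to 46 mm above the bench, so a fingertip may go down to about 50 mm beside the handle.
- marked_tip (a point): Far end of the marked handle, 70 mm from its turning axis, at mid height. The handle is a plain steel bar 14 mm wide that ends in a round flat plate 32 mm across (centre 54 mm from the axis); both 10 mm thick, from 60 to 70 mm above the bench.
- plain_tip (a point): Far end of the other valve's handle, 70 mm from its turning axis: a straight steel bar of the same 14 mm width and the same height without a round plate. It starts within 0.12 rad of pointing to the box's -x and is to be left alone.
- chisel: Wood chisel lying loose beside the box, about 260 mm long and 28 mm tall, dark wooden handle; origin under the joint of handle and blade, at bench height, x along the blade. To be left alone.
- glue: Closed glue jar standing loose beside the box, 64 mm diameter, 85 mm tall; origin at the centre of its underside. To be left alone.
- offcut: Loose pale wooden offcut 110 x 45 x 35 mm beside the box; origin at the centre of its underside. To be left alone.

How it is judged (in metres and radians):
On the way, in this order (a step that is already met when the one before it is completed fails the run):
1. the cover is slid fully back (at least 130 of 145 mm) (value of joint cover_slide above 0.13 m), for 0.2 s.
2. the marked handle is pushed shut (value of joint marked_handle above 1.45 rad), for 0.2 s.
At the end, for the whole second after the job is handed in: The cover lies in its runners, slid back by at least 130 mm; the marked handle is turned to at least 1.45 rad (within 7 degrees of square across its pipe) and at rest; the other handle's end is within 10 mm and the chisel, jar and offcut within 25 mm of where they started (value of joint cover_slide above 0.13 m and value of joint marked_handle above 1.45 rad and value of joint cover_lift below 0.005 m and distance of plain_tip from where it was at the start of the episode below 0.01 m and velocity of joint marked_handle below 0.05 rad/s and distance of each of chisel, glue, offcut from where it was at the start of the episode below 0.025 m); the robot touches nothing.
It fails at once if the cover is lifted out of its runners (more than 15 mm) instead of slid (value of joint cover_lift above 0.015 m).
It fails at once if the plain valve's handle is moved (its end by more than 10 mm) (distance of plain_tip from where it was at the start of the episode above 0.01 m).
It fails at once if the chisel is lifted or moved by more than 25 mm (distance of chisel from where it was at the start of the episode above 0.025 m or height (world z) of chisel above 0.02 m).
It fails at once if the glue jar is lifted or moved by more than 25 mm (distance of glue from where it was at the start of the episode above 0.025 m or height (world z) of glue above 0.02 m).
It fails at once if the wooden offcut is lifted or moved by more than 25 mm (distance of offcut from where it was at the start of the episode above 0.025 m or height (world z) of offcut above 0.02 m).
It also fails if it takes over 48 s, if anything falls off the work surface, if the arm or the gripper's body presses on something with over 40 N, if the wrist force passes 120 N, or if a joint passes its speed limit or range.

ROBOT

A 6-joint arm with a two-finger parallel gripper is mounted at the origin on the work surface. World frame = base frame: x ahead of the robot, y to its left, z up, the work surface at z = 0. Lengths are in m, angles in degrees, forces in N, time in s.
With the tool pointing down it reaches from about 0.275 to 0.725 m from the base axis. Payload 5.6 kg.
Tool frame: the origin (TCP) lies on the centre line of the jaws, within the pads' length; the fingertips stand r.finger_overhang ahead of it and the grasp point (between the pads) lies 3 mm ahead of it (r.finger_overhang is the distance from the TCP to the fingertips, in m); z points along the fingers, y is the line along which they close (so a half turn about z gives the same grasp; the last joint's range is limited). The gripper opens to 85 mm and grips with 20 to 120 N. Pads are 22 mm wide; open, the fingers measure 114 mm over their backs; the gripper's body (76 mm by 85 mm) begins 54 mm behind the grasp point. The pads swing forward as they close: fully open they stand 13 mm farther back than shut.
Start: joints at [-47.693, 14.616, 6.199, 0, -81.583, -16.306], TCP at [0.241, -0.494, 0.253] pointing down, gripper open.
Joint ranges: [-168.99, 168.99], [-69.2, 112.95], [-62.41, 85.93], [-164.36, 98.24], [-168.68, -3.75], [-174.98, 174.98]. Speed limits (degrees/s): [147.25, 147.25, 180, 180, 180, 180].

INTERFACE

Orientations are given as [roll, pitch, yaw] about the fixed x, y, z axes, in that order (R = Rz(yaw) Ry(pitch) Rx(roll)).
In Python, from plant import monitor, cams, workorder, r gives the robot as it stands.
- The arm moves only by the shell command python3 -m inch 'ROWS'. ROWS is JSON, a list of rows, each a list of 7 numbers: the shift along the tool's x, y, z in mm, then the turn, a rotation vector about the tool's x, y, z in degrees, then the opening, from -1 (shut) to 1 (fully open). A call has exactly 8 rows; each row is the pose to reach, as a shift and turn from the pose commanded when the call began, along the tool's axes at that moment; what a row does not reach only later rows make up. A row lasts 1/8 s, in which the tool goes at most 62.5 mm and 10.7 degrees, less where a joint would pass 70% of its speed; a pose out of reach is approached as far as the arm can. A call with a gripper value outside its range is refused whole. The fingers move at their own pace and stop on an object; the grip force is fixed at half the most. Time passes only in rows, so rows that repeat a pose let the fingers close, or fill a call up. It gives the time, the measured TCP pose, the force, the opening and the grip force at its end, in the units of the state.
- monitor.observe(): the state, without advancing time (a new reading comes with each control period).
- cams.grab_frame(name): name is "scene" or "top" or "wrist"; returns a dict with "image" (480x640x3 uint8, blue, green, red), "range_z" (480x640 float32, m along the optical axis (not along the pixel's ray), 0 where there is no reading), "fx", "fy", "cx", "cy" (pixels), "extrinsics" (4x4, takes a point from world to camera coordinates); the wrist camera has in their place "mount" (4x4, takes a point from camera to tool coordinates, whose origin is the TCP and whose axes are the flange's). Camera axes: x right, y up, looking along -z (the intrinsics and any distortion apply to the point x, -y, -z); pixel columns grow to the right and rows downward; lengths in m; the calibration is good to about 2 mm. A picture is of the moment at which its call begins: read the wrist's pose just before it.
- workorder.sign_off(): hands the job in; it is judged then, once.
The state is a dict: "clock": time; "joint_positions": joint angles; "dq": joint speeds; "joint_efforts": joint torques, N m; "tool_pos": TCP position; "orientation": TCP orientation; "contact_force": force on the tool from outside, world axes, zero at the start; "torque": the same for the moment, N m; "opening": finger opening in m; "grip_force": force on a finger pad.
Only numpy, scipy, OpenCV 4.12 (cv2) and the standard library are available. Lean on these libraries where they do the work, as an engineer would, in place of code of your own. Each camera call takes 0.05 s, during which the arm holds its last target. There are 200 camera calls.

## Working session

There is one attempt and no reset: what is moved stays moved. The work goes in short steps, Python scripts to look and compute and a shell command to move; the robot and the scene stay as the last step left them, time stands still between calls to the robot, and variables do not carry over. Pictures are saved under pics/ and viewed, at most 10 in all, crops included, and the job is handed in when it is done.

```bash
ls; mkdir -p pics
cat > h.py <<'E'
import numpy as np, cv2
from plant import monitor, cams, r
def world(f,u,v,z=None):
    # pixel -> world using depth, or plane at height z
    d=np.array([(u-f["cx"])/f["fx"],-(v-f["cy"])/f["fy"],-1.0])
    T=np.linalg.inv(np.array(f["extrinsics"]))
    if z is None:
        return T[:3,:3]@(d*f["range_z"][int(round(v)),int(round(u))])+T[:3,3]
    w=T[:3,:3]@d; return T[:3,3]+w*(z-T[2,3])/w[2]
E
python3 - <<'E'
from h import *
print(monitor.observe(), r.finger_overhang)
for n in ("top","scene"):
    f=cams.grab_frame(n); cv2.imwrite(f"pics/{n}0.png",f["image"]); np.savez(f"pics/{n}0.npz",**f)
    print(n,[k for k in f],f["fx"],f["cx"],f["cy"],f["extrinsics"])
E
```

```text
pics
{'clock': 0.0, 'joint_positions': array([-4.76929066e+01,  1.46543773e+01,  6.13032134e+00, -2.78808607e-02,
       -8.15854147e+01, -1.63055027e+01]), 'dq': array([-0.03905633, -0.01168765, -0.05635551,  0.06571149,  0.16513005,
       -0.03395314]), 'joint_efforts': array([-8.73077752e-04, -3.86625445e+01,  2.37928158e+01,  5.36478236e+00,
       -6.13113429e-03, -3.00839588e-05]), 'tool_pos': array([ 0.24095854, -0.4938859 ,  0.25237929]), 'orientation': array([ 1.79887190e+02, -4.27126871e-03, -1.54002511e+02]), 'contact_force': array([-0.28223257,  0.27046623,  0.03538825]), 'torque': array([0.02099229, 0.01935888, 0.01204153]), 'grip_force': 0.0, 'opening': 0.08545516735894639} 0.022
top ['image', 'range_z', 'fx', 'fy', 'cx', 'cy', 'extrinsics'] 599.8397312695911 316.4191736581747 243.15837581906317 [[-0.0269403  -0.99947905  0.01777239  0.05155152]
 [ 0.9856428  -0.02359449  0.16718722 -0.57913044]
 [-0.16668079  0.02202131  0.98576497 -1.01867156]
 [ 0.          0.          0.          1.        ]]
scene ['image', 'range_z', 'fx', 'fy', 'cx', 'cy', 'extrinsics'] 594.5263194502331 318.2881114142027 239.61297582342675 [[ 0.66857334  0.74359169 -0.00900486 -0.40643407]
 [-0.5727213   0.52258984  0.63157753  0.23470258]
 [ 0.47434165 -0.41709862  0.77526043 -1.39828424]
 [ 0.          0.          0.          1.        ]]
```

View pics/top0.png

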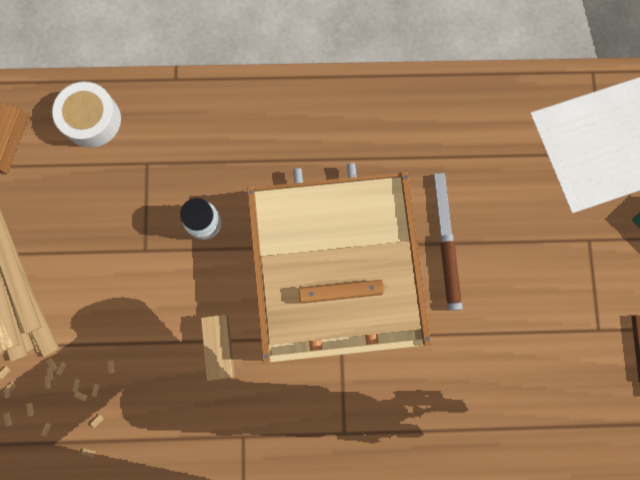

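View pics/scene0.png

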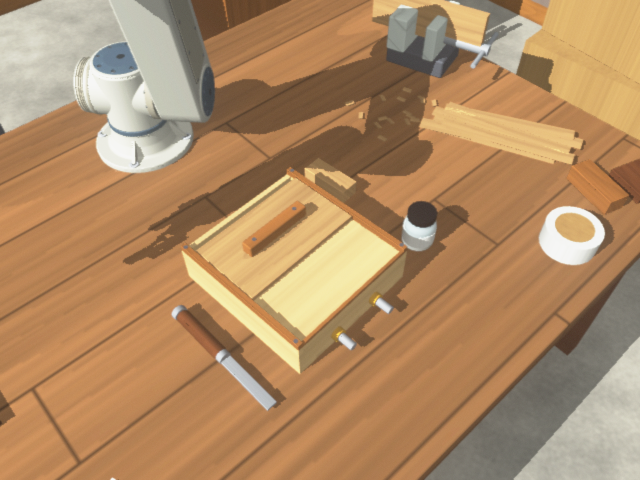

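The top view shows the box with rim corners at about (251,190), (406,175), (428,342) and (266,359). The batten runs from (300,296) to (383,287), and the cover is slightly open. The jar (200,218) and offcut (217,347) are to the left, and the chisel (448,240) is to the right.

Run:
```python
from h import *
f=np.load("pics/top0.npz")
P=[world(f,*p,z=.094) for p in [(251,189),(406,175),(428,342),(266,359)]]
P=np.array(P);print(P.round(4))
print("sides",[np.linalg.norm(P[i]-P[(i+1)%4]).round(4) for i in range(4)])
c=P.mean(0); ax=(P[0]+P[1]-P[2]-P[3])[:2]; ay=(P[0]+P[3]-P[1]-P[2])[:2]
print("c",c,"yaw",np.degrees(np.arctan2(ax[1],ax[0])),np.degrees(np.arctan2(-ay[0],ay[1])))
for p in [(300,290),(382,282),(383,293),(301,302),(341,291)]: print(p,world(f,*p,z=.118).round(4),world(f,*p).round(4))
for n,p,z in [("offcut",(203,318),.035),("",(227,316),.035),("",(234,376),.035),("",(206,380),.035),("jar",(198,214),.085),("ch",(443,240),.01),("ch",(455,306),.02),("ch",(440,176),.0)]: print(n,world(f,*p,z=z).round(3))
```

```text
[[ 0.6699  0.1481  0.094 ]
 [ 0.689  -0.1212  0.094 ]
 [ 0.4017 -0.143   0.094 ]
 [ 0.3813  0.126   0.094 ]]
sides [np.float64(0.27), np.float64(0.2882), np.float64(0.2697), np.float64(0.2895)]
c [0.53547562 0.00245322 0.094     ] yaw 4.351430778880506 4.194805138223015
(300, 290) [0.4913 0.0673 0.118 ] [0.4915 0.0674 0.1153]
(382, 282) [ 0.5011 -0.0678  0.118 ] [ 0.5014 -0.0683  0.1143]
(383, 293) [ 0.4829 -0.0687  0.118 ] [ 0.4832 -0.0691  0.1145]
(301, 302) [0.4716 0.0662 0.118 ] [0.4719 0.0662 0.1137]
(341, 291) [4.88e-01 2.00e-04 1.18e-01] [4.880e-01 1.000e-04 1.173e-01]
offcut [0.454 0.239 0.035]
 [0.456 0.197 0.035]
 [0.353 0.186 0.035]
 [0.347 0.234 0.035]
jar [0.63  0.24  0.085]
ch [ 0.587 -0.199  0.01 ]
ch [ 0.464 -0.21   0.02 ]
ch [ 0.712 -0.203  0.   ]
```

```bash
cat >> h.py <<'E'
from scipy.spatial.transform import Rotation as Ro
BOX=np.array([.5355,.0025]); YAW=4.27
def b2w(x,y):
    a=np.radians(YAW); return BOX+np.array([[np.cos(a),-np.sin(a)],[np.sin(a),np.cos(a)]])@[x,y]
def delta(p,yaw=None,z=None):
    "tool-frame shift (mm) and rotvec (deg) to world point p with tool down at yaw"
    s=monitor.observe(); R=Ro.from_euler("xyz",s["orientation"],degrees=True)
    d=R.inv().apply(np.array(p)-s["tool_pos"])*1000
    w=(R.inv()*Ro.from_euler("xyz",[180,0,yaw],degrees=True)).as_rotvec(degrees=True) if yaw is not None else 0
    print("shift",d.round(1),"turn",np.round(w,1),"at",s["tool_pos"].round(4),s["orientation"].round(1),"F",s["contact_force"].round(1),"t",s["clock"])
E
python3 -c "
from h import *
delta([.437,-.005,.252],-175.73)"
python3 -m inch '[[-45,40,0,0,0,3,-1],[-90,80,0,0,0,6,-1],[-135,120,0,0,0,9,-1],[-180,160,0,0,0,12,-1],[-225,200,0,0,0,15,-1],[-270,240,0,0,0,18,-1],[-315,280,0,0,0,21,-1],[-360,320,0,0,0,22,-1]]'
python3 -c "
from h import *
delta([.437,-.005,.122],-175.73)"
```

```text
shift [-390.5  353.6    1.1] turn [ 0.1 -0.  21.7] at [ 0.241  -0.494   0.2525] [ 179.9   -0.  -154. ] F [0.2 0.4 0.4] t 0.1
clock: 1.1
tool_pos: [0.4245, -0.0469, 0.2532]
orientation: [180.0, 0.0, -176.0]
contact_force: [0.1, -1.3, 0.2]
opening: 0.0004
grip_force: 0.0
shift [-15.4  40.9 131.2] turn [ 0.   0.  -0.3] at [ 0.4245 -0.0469  0.2532] [ 180.    0. -176.] F [ 0.1 -1.3  0.2] t 1.1
```

```bash
python3 -m inch '[[-8,20,20,0,0,0,-1],[-15,41,40,0,0,0,-1],[-15,41,65,0,0,0,-1],[-15,41,90,0,0,0,-1],[-15,41,110,0,0,0,-1],[-15,41,124,0,0,0,-1],[-15,41,129,0,0,0,-1],[-15,41,129,0,0,0,-1]]'
python3 - <<'E'
from h import *
delta([*b2w(.063-.023,0),.124],-175.73)
f=cams.grab_frame("scene"); cv2.imwrite("pics/s1.png",cv2.resize(f["image"][130:350,150:450],None,fx=2,fy=2))
E
```

```text
clock: 2.1
tool_pos: [0.4367, -0.0069, 0.1244]
orientation: [-180.0, 0.0, -176.0]
contact_force: [0.4, -0.2, -0.4]
opening: 0.0002
grip_force: 0.0
shift [-139.2    2.7    0.5] turn [-0.   0.  -0.3] at [ 0.4367 -0.0069  0.1244] [-180.    0. -176.] F [ 0.4 -0.2 -0.4] t 2.1
```

View pics/s1.png

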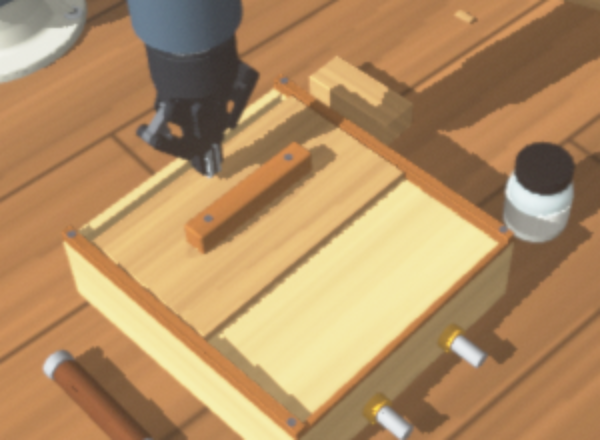

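The closed fingertips (210,170) stand just in front of the middle of the batten, above the cover. Now I push.

```bash
python3 -m inch '[[-10,1,0,0,0,0,-1],[-25,1,0,0,0,0,-1],[-40,2,0,0,0,0,-1],[-55,2,0,0,0,0,-1],[-70,2,0,0,0,0,-1],[-85,3,0,0,0,0,-1],[-100,3,0,0,0,0,-1],[-115,3,0,0,0,0,-1]]'
python3 -m inch '[[-5,0,0,0,0,0,-1],[-10,0,0,0,0,0,-1],[-14,0,0,0,0,0,-1],[-18,0,0,0,0,0,-1],[-21,0,0,0,0,0,-1],[-24,0,0,0,0,0,-1],[-26,0,0,0,0,0,-1],[-26,0,0,0,0,0,-1]]'
```

```text
clock: 3.15
tool_pos: [0.5518, 0.0039, 0.1239]
orientation: [-180.0, -0.1, -176.0]
contact_force: [-2.3, 0.0, 1.3]
opening: 0.0
grip_force: 1.5
clock: 4.15
tool_pos: [0.5773, 0.006, 0.1243]
orientation: [180.0, 0.0, -176.0]
contact_force: [-1.2, -0.7, -1.7]
opening: 0.0003
grip_force: 0.9
```

Not at the stop yet (force is still only friction), so creep a little further.

```bash
python3 -m inch '[[-2,0,0,0,0,0,-1],[-4,0,0,0,0,0,-1],[-6,0,0,0,0,0,-1],[-8,0,0,0,0,0,-1],[-10,0,0,0,0,0,-1],[-11,0,0,0,0,0,-1],[-12,0,0,0,0,0,-1],[-12,0,0,0,0,0,-1]]'
python3 - <<'E'
from h import *
f=cams.grab_frame("top"); np.savez("pics/top1.npz",**f); cv2.imwrite("pics/t1.png",cv2.resize(f["image"][160:370,230:450],None,fx=2.7,fy=2.7,interpolation=cv2.INTER_CUBIC))
E
```

```text
clock: 5.15
tool_pos: [0.5862, 0.0066, 0.1243]
orientation: [180.0, -0.3, -176.0]
contact_force: [-13.1, 1.8, 6.7]
opening: 0.0002
grip_force: 6.3
```

View pics/t1.png

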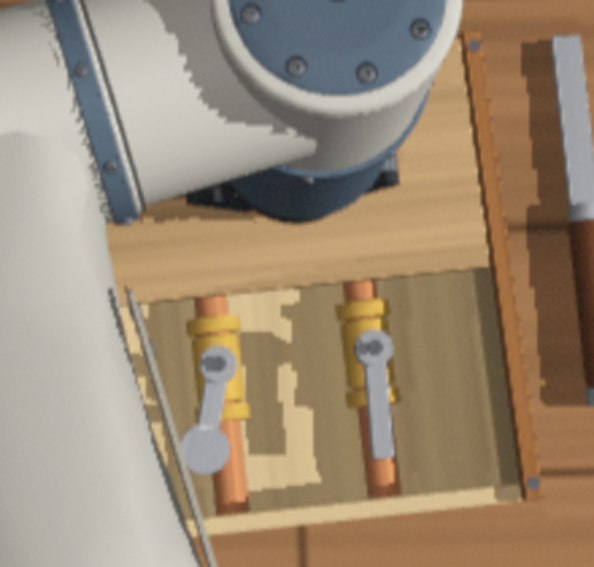

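The cover is at its stop (13 N) and the opening is clear. The marked valve is the left one: hub at crop (216,363), plate at (206,449). The plain one has its hub at (373,347) and tip at (384,458).

Run:
```python
from h import *
f=np.load("pics/top1.npz")
q=lambda u,v,z:world(f,230+(u+.5)/2.7-.5,160+(v+.5)/2.7-.5,z=z)[:2]
inv=lambda w:(np.array([[np.cos(a:=np.radians(YAW)),np.sin(a)],[-np.sin(a),np.cos(a)]])@(w-BOX)).round(4)
for n,u,v,z in [("hub",216,363,.073),("plate",206,449,.07),("phub",373,347,.073),("ptip",384,458,.07)]:
    w=q(u,v,z); print(n,w.round(4),inv(w))
```

```text
hub [0.4879 0.0513] [-0.0439  0.0522]
plate [0.4341 0.0589] [-0.0969  0.0638]
phub [ 0.4955 -0.0488] [-0.0437 -0.0482]
ptip [ 0.4255 -0.0532] [-0.1138 -0.0474]
```

```bash
python3 -m inch '[[10,0,0,0,0,0,-1],[25,0,-10,0,0,0,-1],[40,0,-30,0,0,0,-1],[55,0,-50,0,0,0,-1],[70,0,-50,0,0,0,-1],[85,0,-50,0,0,0,-1],[95,0,-50,0,0,0,-1],[95,0,-50,0,0,0,-1]]'
```

```text
clock: 6.2
tool_pos: [0.4937, 0.0, 0.1745]
orientation: [-180.0, 0.0, -176.0]
contact_force: [0.9, -0.5, -0.5]
opening: -0.0004
grip_force: 0.0
```

Run:
```python
from h import *
S=np.array([.4875,.0507])
def w(sx,sy,z=.078):
    a=np.radians(YAW); p=S+np.array([[np.cos(a),-np.sin(a)],[np.sin(a),np.cos(a)]])@[sx,sy]; return [*p,z]
delta(w(-.058,-.036,.12),-175.73); delta(w(-.058,-.036),-175.73)
for t in (.21,.5,.8,1.1,1.3,1.45,1.57,1.65):
    d=.016+.011*np.sin(t)+.0145*abs(np.cos(t)); c=.05*np.array([-np.cos(t),np.sin(t)])-d*np.array([np.sin(t),np.cos(t)])
    print(t,(c*1000).round(1), "tool shift from start", ((c-[-.058,-.036])*[-1000,1000]).round(1))
```

```text
shift [60.5 14.7 54.5] turn [-0.   0.  -0.3] at [0.4937 0.     0.1745] [-180.    0. -176.] F [ 0.9 -0.5 -0.5] t 6.2
shift [60.6 14.7 96.5] turn [-0.   0.  -0.3] at [0.4937 0.     0.1745] [-180.    0. -176.] F [ 0.9 -0.5 -0.5] t 6.2
0.21 [-55.7 -21.3] tool shift from start [-2.3 14.7]
0.5 [-60.2  -5.9] tool shift from start [ 2.2 30.1]
0.8 [-59.2  12.2] tool shift from start [ 1.2 48.2]
1.1 [-51.5  29.9] tool shift from start [-6.5 65.9]
1.3 [-42.7  40. ] tool shift from start [-15.3  76. ]
1.45 [-34.5  46.2] tool shift from start [-23.5  82.2]
1.57 [-27.1  50. ] tool shift from start [-30.9  86. ]
1.65 [-24.1  52.1] tool shift from start [-33.9  88.1]
```

Tool x is nearly −box x, so I lower the fingertips into the gap between the handles and take a look.

```bash
python3 -m inch '[[20,5,10,0,0,0,-1],[40,10,20,0,0,0,-1],[60,15,35,0,0,0,-1],[60,15,50,0,0,0,-1],[60,15,65,0,0,0,-1],[60,15,80,0,0,0,-1],[60,15,92,0,0,0,-1],[60,15,96,0,0,0,-1]]'
python3 - <<'E'
from h import *
delta([.4326,.0105,.078])
f=cams.grab_frame("scene"); cv2.imwrite("pics/s2.png",cv2.resize(f["image"][130:330,170:420],None,fx=3,fy=3))
E
```

```text
clock: 7.2
tool_pos: [0.4331, 0.0108, 0.0776]
orientation: [-180.0, -0.1, -176.0]
contact_force: [-0.2, 0.7, -0.3]
opening: -0.0002
grip_force: 0.0
shift [ 0.5 -0.2 -0.4] turn 0 at [0.4331 0.0108 0.0776] [-1.80e+02 -1.00e-01 -1.76e+02] F [-0.2  0.7 -0.3] t 7.2
```

View pics/s2.png

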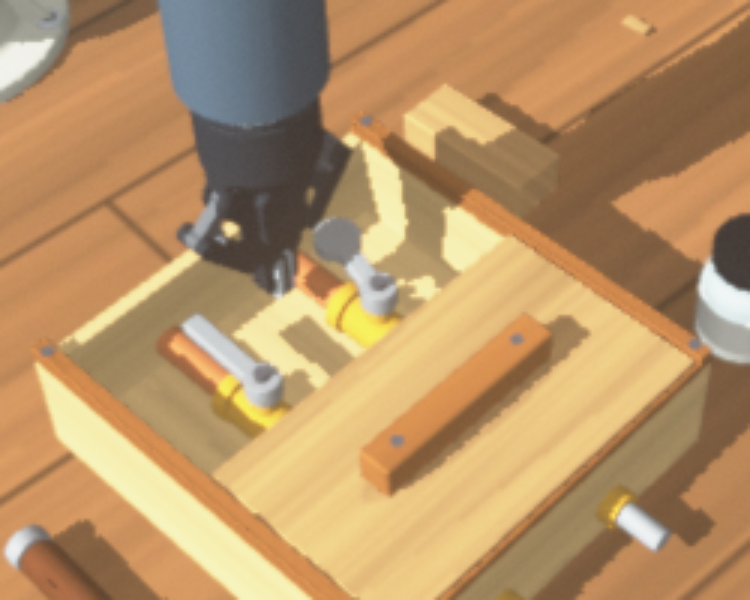

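The fingertips (280,285) are between the two handles, with the marked plate at (337,240), and everything is clear. Now I push along the arc.

```bash
python3 -m inch '[[-1,8,0,0,0,0,-1],[-1,16,0,0,0,0,-1],[1,23,0,0,0,0,-1],[2,30,0,0,0,0,-1],[2,38,0,0,0,0,-1],[1,46,0,0,0,0,-1],[-1,54,0,0,0,0,-1],[-4,61,0,0,0,0,-1]]'
python3 -m inch '[[-3,5,0,0,0,0,-1],[-7,10,0,0,0,0,-1],[-11,15,0,0,0,0,-1],[-15,18,0,0,0,0,-1],[-19,21,0,0,0,0,-1],[-23,23,0,0,0,0,-1],[-26,25,0,0,0,0,-1],[-28,25,0,0,0,0,-1]]'
python3 - <<'E'
from h import *
f=cams.grab_frame("scene"); cv2.imwrite("pics/s3.png",cv2.resize(f["image"][130:330,170:420],None,fx=3,fy=3))
E
```

```text
clock: 8.25
tool_pos: [0.4324, 0.0724, 0.0779]
orientation: [-180.0, -0.1, -176.0]
contact_force: [-1.8, -3.4, -0.1]
opening: -0.0003
grip_force: 1.6
clock: 9.25
tool_pos: [0.4576, 0.0988, 0.078]
orientation: [-180.0, -0.2, -176.0]
contact_force: [-13.2, 0.4, 8.1]
opening: 0.0001
grip_force: 6.5
```

View pics/s3.png

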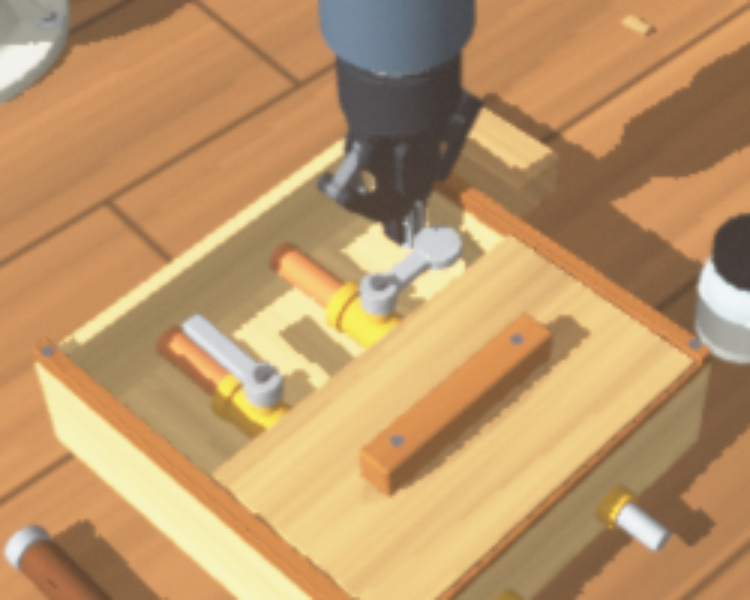

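The handle (hub (378,290), plate (440,245)) looks parallel to the box's near edge, and 13 N suggests the stop. I back off, rise and verify from above.

```bash
python3 -m inch '[[8,-3,0,0,0,0,-1],[14,-4,-5,0,0,0,-1],[14,-4,-30,0,0,0,-1],[14,-4,-65,0,0,0,-1],[14,-4,-110,0,0,0,-1],[14,-50,-150,0,0,0,-1],[14,-110,-170,0,0,0,-1],[14,-170,-170,0,0,0,-1]]'
python3 -m inch '[[0,-60,0,0,0,0,-1],[0,-120,0,0,0,0,-1],[0,-170,0,0,0,0,-1],[0,-200,0,0,0,0,-1],[0,-200,0,0,0,0,-1],[0,-200,0,0,0,0,-1],[0,-200,0,0,0,0,-1],[0,-200,0,0,0,0,-1]]'
python3 - <<'E'
from h import *
f=cams.grab_frame("top"); np.savez("pics/top2.npz",**f); cv2.imwrite("pics/t2.png",cv2.resize(f["image"][160:390,180:470],None,fx=2.6,fy=2.6,interpolation=cv2.INTER_CUBIC))
E
```

```text
clock: 10.3
tool_pos: [0.4586, -0.073, 0.2514]
orientation: [-180.0, 0.4, -175.9]
contact_force: [1.0, 0.7, -0.8]
opening: 0.0002
grip_force: 0.0
clock: 11.3
tool_pos: [0.4712, -0.2704, 0.2486]
orientation: [-180.0, 0.0, -175.9]
contact_force: [-0.8, -0.1, 0.3]
opening: 0.0004
grip_force: 0.0
```

View pics/t2.png

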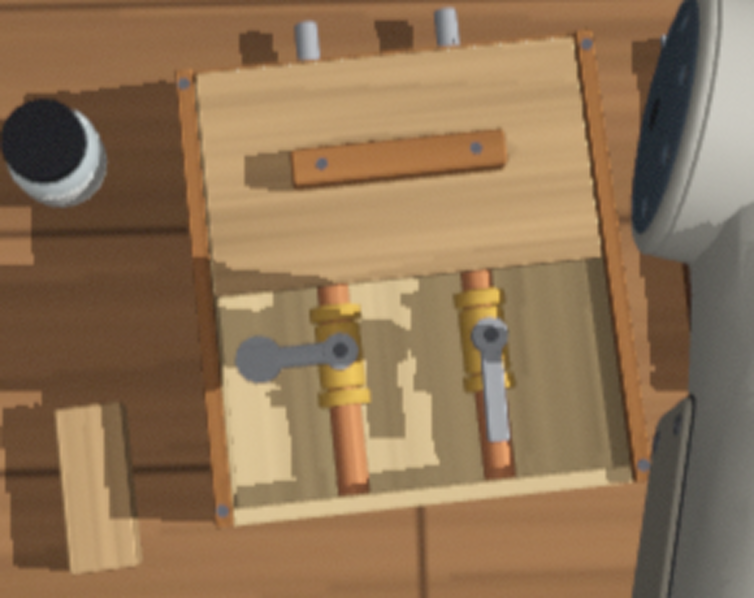

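The cover is fully back. The marked handle, from hub (341,350) to plate (259,359), slopes like the near edge of the box (about 6–7° in the image), so it is square. The plain handle and the loose items are unmoved. I check the numbers and hand in.

Run:
```python
from h import *
f=np.load("pics/top2.npz")
q=lambda u,v,z:world(f,180+(u+.5)/2.6-.5,160+(v+.5)/2.6-.5,z=z)[:2]
d=q(259,359,.07)-q(341,350,.073); a=np.degrees(np.arctan2(d[1],d[0]))
print("handle deg",90-(a-YAW-90),"len",np.linalg.norm(d)); b=q(399,150,.118); print("batten",b,"moved",np.linalg.norm(b-[.4875,0]), "plain tip",q(498,440,.07))
if abs(a-YAW-90)<6:
    from plant import workorder; print(workorder.sign_off())
```

```text
handle deg 89.7253607803427 len 0.05431821113860994
batten [0.61154176 0.00916587] moved 0.12437994942774847 plain tip [ 0.42621316 -0.05208812]
the job is handed in; nothing more can be done
None
```

The cover is slid back to its stop and the marked (left) valve is shut at about 90°, with the other handle and the loose items where they were, as far as the cameras show (the chisel was partly hidden by the arm in the last picture). I handed the job in at about 11 s; no verdict was returned.

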